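# Fit the end-stop rod into its spring-plunger rod clamp

### The job

Pick up the loose stop rod and slide it, nose first, into the open mouth of the rod clamp, past the side spring plunger, until the rod is fully home: its collar plate against the mouth of the clamp and the plunger snapped into the rod's groove. Let go of it there, and do not push the tape roll or the torque meter out of their places.

Things in the scene. Friction and masses are not known exactly. Their poses are not given: they have to be found in the camera images.
- rod_grip (a point): Loose stop rod, 160 g, lying level at the start. The point is the centre of its black handle (52 mm long in x, 24 wide in y, 28 tall in z), on the rod's axis, 14 mm above the table while it lies there; x points along the rod to the nose, z up. The rod balances about 20 mm ahead of it. Any roll about its axis fits the clamp.
- rod_nose (a point): Tip of the rod's nose, on its axis, 110 mm ahead (+x) of rod_grip. The steel collar plate (6 mm thick, 38 wide, 28 tall) has its front face 32 mm ahead of rod_grip; from it runs a 14 mm round shank, 78 mm long, its last 14 mm tapering to 5 mm. A groove 2.5 mm deep, 11 mm wide, sloped sides, is centred 40 mm ahead of the collar face.
- clamp_mouth (a point): Fixed rod clamp, a bare metal block 60 mm long, 44 wide, 66 high. The point is the centre of the mouth in its entry face, on the bore axis, 50 mm above the table; x points level along the bore, the way the rod goes in, z up. Its dark base plate, 10 mm thick, reaches 15 mm in front of the mouth. Rod home: collar face in the mouth's plane, so handle centre 32 mm before this point.
- clamp_exit (a point): Far end of the bore, on its axis, 60 mm (+x) from clamp_mouth; the nose of a seated rod stands 18 mm out of it. From the mouth, the first 20 mm are a trough, open above the axis, narrowing from about 27 to 16.5 mm with a floor ramp; then 40 mm are roofed, 16.5 mm wide, floor 7.75 mm below and roof 8 mm above the axis.
- plunger (a joint): Travel (m) of the clamp's side spring plunger, 40 mm past the mouth on the -y side (knob reaches 63 mm from the axis). 0: ball fully out, no rod; 0.0003 to 0.0017: snapped in the rod's groove; 0.0025 to 0.004: held back by the full shank. Spring 1.5 N at 0, 7 N at 0.0037; oiled and smooth: pushing the rod past takes about 3 to 8 N. Needs no hand on it.
- tape_centre (a point): Centre of a loose roll of tape lying flat, 62 mm across and 19 mm high: a bystander.
- meter_centre (a point): Centre of a loose grey torque meter lying flat, 66 x 118 mm and 37 mm high: a bystander.

How it is judged:
On the way:
1. the rod's shank, going in through the mouth, has pushed the spring plunger back (value of joint plunger above 0.0018 m and x of rod_grip in the frame of clamp_mouth between -0.085 and -0.036 m and angle between the x axis of rod_grip and the x axis of clamp_mouth, either way round below 0.2 rad), for 0.05 s.
At the end, for the whole second after the job is handed in: The released rod rests in the clamp: collar within 2.5 mm of the mouth, handle centre within 5 mm sideways and 8 mm in height of the bore axis, rod within 0.12 rad of the bore, plunger back in the groove (under 2 mm), still; tape roll and meter within 30 mm of their starts (x of rod_grip in the frame of clamp_mouth between -0.0345 and -0.0295 m and y of rod_grip in the frame of clamp_mouth between -0.005 and 0.005 m and z of rod_grip in the frame of clamp_mouth between -0.008 and 0.006 m and angle between the x axis of rod_grip and the x axis of clamp_mouth, either way round below 0.12 rad and value of joint plunger below 0.002 m and velocity of joint plunger below 0.01 m/s and distance of each of tape_centre, meter_centre from where it was at the start of the episode below 0.03 m); the robot touches nothing.
It fails at once if the tape roll or the torque meter is pushed more than 30 mm from its place (distance of any of tape_centre, meter_centre from where it was at the start of the episode above 0.03 m).
It also fails if it takes over 48 s, if anything falls off the work surface, if the arm or the gripper's body presses on something with over 40 N, if the wrist force passes 120 N, or if a joint passes its speed limit or range.

### The arm

A 6-joint arm with a two-finger parallel gripper is mounted at the origin on a cart in front of the work surface, level with it; the furniture and walls round the work are solid. World frame = base frame: x ahead of the robot, y to its left, z up, the work surface at z = 0. Lengths are in m, angles in rad, forces in N, time in s.
With the tool pointing down it reaches from about 0.4 to 0.925 m from the base axis. Payload 3.4 kg.
Tool frame: the origin (TCP) lies midway between the tips of the shut fingers; the grasp point (between the pads) lies 19 mm behind it (arm.tcp_to_grasp is the z of the grasp point in the tool frame, in m); z points along the fingers, y is the direction in which the jaws open and shut (so a half turn about z gives the same grasp; the last joint's range is limited). The gripper opens to 85 mm and grips with 20 to 120 N. Pads are 22 mm wide; open, the fingers measure 114 mm over their backs; the gripper's body (76 mm by 85 mm) begins 54 mm behind the grasp point. The pads swing forward as they close: fully open they stand 13 mm farther back than shut.
Start: joints at [1.067, 0.307, 1.506, -0, 1.328, -0.073], TCP at [0.24, 0.523, 0.231] pointing down, gripper open.
Joint ranges: [-3.12, 3.12], [-1.05, 2.28], [0.14, 2.33], [-1.42, 4.57], [0.1, 2.73], [-2.68, 2.68]. Speed limits (rad/s): [2.57, 2.57, 3.14, 3.14, 3.14, 3.14].

### API

Orientations are given as a unit quaternion [x, y, z, w].
In Python, from bench import arm, cams, ticket, finder gives the robot as it stands.
- The arm moves only by the shell command python3 -m pendant 'ROWS' [OPENING] [FORCE]. ROWS is JSON, one flat list of numbers, 6 for each row, row after row: the shift along the tool's x, y, z as a fraction of full scale, then the turn, a rotation vector about the tool's x, y, z as a fraction of full scale. A call has 1 to 20 rows; each row is the pose to reach, as a shift and turn from the pose commanded when the call began, along the tool's axes at that moment, turning the shorter way round; what a row does not reach only later rows make up. Full scale, the value 1, is 1 m for a shift and 180 degrees for a turn. A row lasts 1/8 s, in which the tool goes at most 62.5 mm and 10.7 degrees, less where a joint would pass 70% of its speed; a pose out of reach is approached as far as the arm can. A call with a number of a shift or a turn outside -1 to 1 is refused whole. A call with a gripper value outside its range is refused whole. OPENING is the opening, from 0 (shut) to 1 (fully open), set as the call begins (- or left out, the last holds). The fingers move at their own pace and stop on an object; FORCE is the grip in N (left out, the last holds). Time passes only in rows, so rows that repeat a pose let the fingers close. It gives the time, the measured TCP pose, the force and the opening at its end, in the units of the state.
- arm.sense(): the state, without advancing time (a new reading comes with each control period).
- cams.capture(name): name is "scene" or "side" or "wrist"; returns a dict with "image" (480x640x3 uint8, red, green, blue), "camera_matrix" (3x3 intrinsics, pixels), "rvec" (rotation vector, rad) and "tvec" (3), from world to camera coordinates, as OpenCV has them; the wrist camera has in their place "T_tool_cam" (4x4, takes a point from camera to tool coordinates, whose origin is the TCP and whose axes are the flange's). Camera axes: x right, y down, z forward; pixel columns grow to the right and rows downward; lengths in m; the calibration is good to about 2 mm. The wrist camera is an equidistant fisheye: a pixel r from the principal point sees the ray r / f radians off the axis. A picture is of the moment at which its call begins: read the wrist's pose just before it. There is no depth.
- ticket.hand_in(): hands the job in, once; it reports no verdict.
Trained networks look in a picture, given as the dict that the camera call returned (one of the last four; its "shot" number tells which), for a name from the list of things; names that differ only in an ending like _2 or _b are one class to them, and where a whole thing is asked for, a point or a joint stands for the part that bears it (a point fixed in the world has none). Each returns a list of dicts, best first, with "p" (0 to 1); they miss things now and then, are a little off and sometimes report something else, mostly with a low value. They report only what shows in the picture. A call takes as long as a camera call.
- finder.boxes_of(picture, thing): "rect" ([centre column, centre row, width, height] in pixels, round what is visible of it).
- finder.tip_of(picture, thing): "pixel" ([column, row] in pixels: a listed point, or the origin of a listed thing).
The state is a dict: "time_s": time; "joint_pos": joint angles; "qvel": joint speeds; "effort": joint torques, N m; "tool_pos": TCP position; "tool_rot": TCP orientation; "wrist_force": force on the tool from outside, world axes, zero at the start; "wrist_torque": the same for the moment, N m; "width": finger opening in m.
Only numpy, scipy, OpenCV 4.12 (cv2) and the standard library are available. Lean on these libraries where they do the work, as an engineer would, in place of code of your own. Each camera call takes 0.05 s, during which the arm holds its last target.

## Working session

There is one attempt and no reset: what is moved stays moved. The work goes in short steps, Python scripts to look and compute and a shell command to move; the robot and the scene stay as the last step left them, time stands still between calls to the robot, and variables do not carry over. Pictures are saved under pics/ and viewed, and the job is handed in when it is done.

```bash
mkdir -p pics; ls; cat > h.py <<'E'
import numpy as np, cv2
from scipy.spatial.transform import Rotation as R
from bench import arm,cams,ticket,finder
def shot(cam,fn,things=()):
    s=arm.sense(); p=cams.capture(cam); im=cv2.cvtColor(p['image'],cv2.COLOR_RGB2BGR)
    cv2.imwrite('pics/'+fn,im); p['s']=s
    out={}
    for t in things:
        q=dict(p); q.pop('s')
        out[t]=[(np.round(d['pixel'],1).tolist(),round(d['p'],2)) for d in finder.tip_of(q,t)[:3]]
        print(cam,t,out[t])
    return p,out
def ray(p,uv):
    K=np.array(p['camera_matrix'],float)
    if 'T_tool_cam' in p:
        x=(uv[0]-K[0,2])/K[0,0];y=(uv[1]-K[1,2])/K[1,1];r=np.hypot(x,y)
        d=np.array([x/r*np.sin(r),y/r*np.sin(r),np.cos(r)]) if r>0 else np.array([0,0,1.])
        T=np.array(p['T_tool_cam']);Rw=R.from_quat(p['s']['tool_rot']).as_matrix()
        return Rw@T[:3,3]+p['s']['tool_pos'],Rw@T[:3,:3]@d
    Rm=cv2.Rodrigues(np.array(p['rvec'],float))[0];t=np.array(p['tvec'],float).ravel()
    d=np.array([(uv[0]-K[0,2])/K[0,0],(uv[1]-K[1,2])/K[1,1],1.])
    return -Rm.T@t,Rm.T@d
def atz(p,uv,z):
    o,d=ray(p,uv); return o+d*(z-o[2])/d[2]
def tri(rs):
    A=0;b=0
    for o,d in rs:
        d=d/np.linalg.norm(d);P=np.eye(3)-np.outer(d,d);A=A+P;b=b+P@o
    x=np.linalg.solve(A,b); return x
def proj(p,X):
    X=np.array(X,float)
    if 'T_tool_cam' in p:
        T=np.array(p['T_tool_cam']);Rw=R.from_quat(p['s']['tool_rot']).as_matrix()
        c=T[:3,:3].T@(Rw.T@(X-p['s']['tool_pos'])-T[:3,3]);K=np.array(p['camera_matrix'])
        r=np.hypot(c[0],c[1]);th=np.arctan2(r,c[2]);return np.array([K[0,2]+K[0,0]*th*c[0]/r,K[1,2]+K[1,1]*th*c[1]/r])
    return cv2.projectPoints(X.reshape(1,3),np.array(p['rvec'],float),np.array(p['tvec'],float),np.array(p['camera_matrix'],float),None)[0].ravel()
E
python3 - <<'E'
from h import *
Z=dict(rod_grip=.014,rod_nose=.014,clamp_mouth=.05,clamp_exit=.05,plunger=.05,tape_centre=.0095,meter_centre=.0185)
for c in ['scene','side','wrist']:
    p,o=shot(c,c+'0.png',Z)
    for t in o:
        for u,_ in o[t][:2]: print('  ',t,atz(p,u,Z[t]).round(4))
s=arm.sense();print(s, arm.tcp_to_grasp)
E
```

```text
pics
scene rod_grip [([202.9, 234.8], 0.91)]
scene rod_nose [([237.7, 262.6], 0.56)]
scene clamp_mouth [([384.2, 270.3], 0.55)]
scene clamp_exit [([416.5, 294.4], 0.75)]Traceback (most recent call last):
  File "<stdin>", line 4, in <module>
  File "h.py", line 10, in shot
    out[t]=[(np.round(d['pixel'],1).tolist(),round(d['p'],2)) for d in finder.tip_of(q,t)[:3]]
                                                                       ~~~~~~~~~~~~~^^^^^
ValueError: it knows: clamp_exit, clamp_mouth, meter_centre, rod_grip, rod_nose, tape_centre
```

```bash
python3 - <<'E'
from h import *
Z=dict(rod_grip=.014,rod_nose=.014,clamp_mouth=.05,clamp_exit=.05,tape_centre=.0095,meter_centre=.0185)
rs={}
for c in ['scene','side','wrist']:
    p,o=shot(c,c+'1.png',Z)
    for t in o:
        for u,_ in o[t][:2]: print('  ',t,atz(p,u,Z[t]).round(4))
        if o[t]: rs.setdefault(t,[]).append(ray(p,o[t][0][0]))
for t in rs:
    if len(rs[t])>1: print(t,tri(rs[t]).round(4))
s=arm.sense();print(s, arm.tcp_to_grasp)
E
```

```text
scene rod_grip [([203.2, 232.8], 0.74)]
scene rod_nose [([235.3, 263.6], 0.94)]
scene clamp_mouth [([384.6, 266.7], 0.97), ([379.1, 205.8], 0.7)]
scene clamp_exit [([416.1, 295.1], 0.96)]
scene tape_centre [([293.8, 336.6], 0.93)]
scene meter_centre [([380.1, 207.2], 0.69)]
   rod_grip [0.4639 0.1286 0.014 ]
   rod_nose [0.4396 0.0307 0.014 ]
   clamp_mouth [ 0.5331 -0.1789  0.05  ]
   clamp_mouth [ 0.6545 -0.0916  0.05  ]
   clamp_exit [ 0.5094 -0.2434  0.05  ]
   tape_centre [ 0.3827 -0.1336  0.0095]
   meter_centre [ 0.6904 -0.0722  0.0185]
side rod_grip [([223.6, 218.2], 0.74)]
side rod_nose [([229.7, 257.7], 0.66)]
side clamp_mouth [([345.7, 315.9], 0.7)]
side clamp_exit [([349.6, 355.4], 0.94), ([343.5, 319.5], 0.72)]
side tape_centre [([227.5, 346.0], 0.75)]
side meter_centre [([403.0, 252.1], 0.7)]
   rod_grip [0.4685 0.1346 0.014 ]
   rod_nose [0.4454 0.0334 0.014 ]
   clamp_mouth [ 0.5335 -0.1808  0.05  ]
   clamp_exit [ 0.5078 -0.2411  0.05  ]
   clamp_exit [ 0.528  -0.1853  0.05  ]
   tape_centre [ 0.3876 -0.1304  0.0095]
   meter_centre [ 0.691  -0.0697  0.0185]
wrist ro
[... 458 characters left out ...]
1.3, 'joint_pos': array([ 1.06747146e+00,  3.06783186e-01,  1.50640334e+00, -9.06244032e-06,
        1.32842204e+00, -7.35172758e-02]), 'qvel': array([-1.29322608e-04, -1.39059048e-04,  3.32963022e-04,  1.87160311e-04,
        1.59838772e-03, -6.55706867e-05]), 'effort': array([ 2.35924403e-03, -4.57480216e+01, -2.52335554e+01, -1.62345268e-04,
        1.15870087e-03,  2.98748439e-06]), 'tool_pos': array([0.2396317 , 0.52268072, 0.23131328]), 'tool_rot': array([ 2.13252375e-01,  9.76997147e-01, -8.87767824e-06,  1.95433656e-06]), 'wrist_force': array([-1.11198681,  0.37995884,  0.34526276]), 'wrist_torque': array([ 0.0178168 ,  0.03263791, -0.00728427]), 'width': 0.08534385233014131} -0.0187
```

View pics/scene1.png

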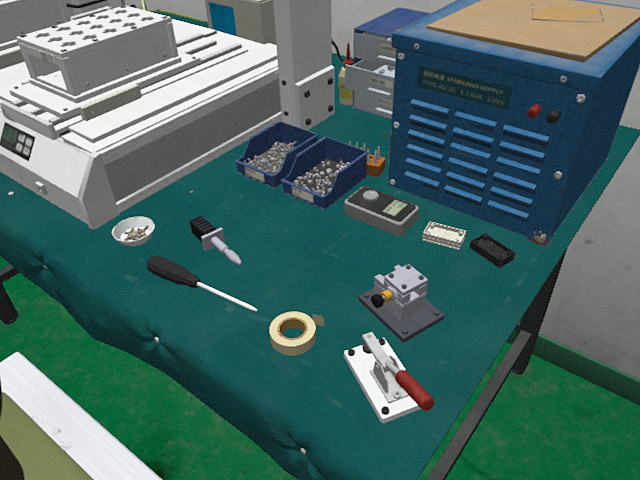

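View pics/side1.png

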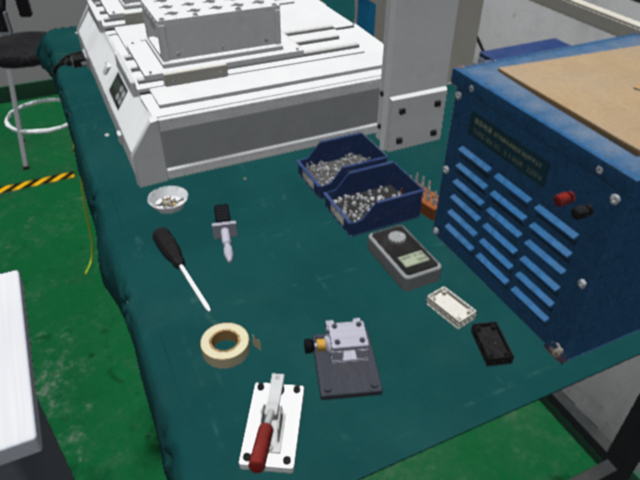

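View pics/wrist1.png

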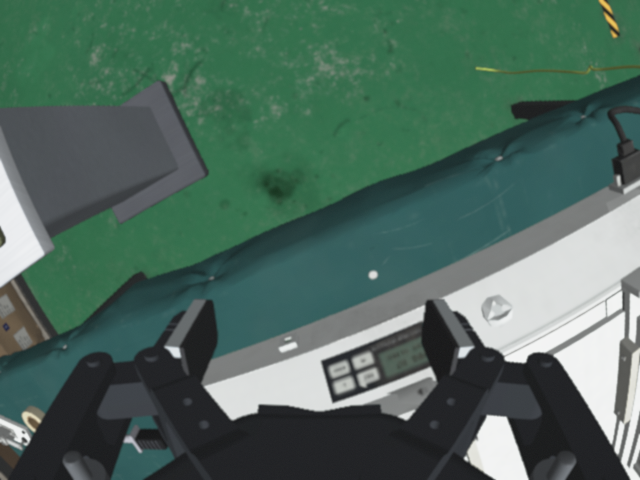

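```bash
python3 - <<'E'
import cv2,numpy as np
a=cv2.imread('pics/scene1.png')[250:345,340:460];b=cv2.imread('pics/side1.png')[305:405,290:400]
f=lambda i:cv2.resize(i,(400,360),interpolation=cv2.INTER_CUBIC)
cv2.imwrite('pics/z1.png',np.hstack([f(a),f(b)]))
E
```

```text
(no output)
```

View pics/z1.png

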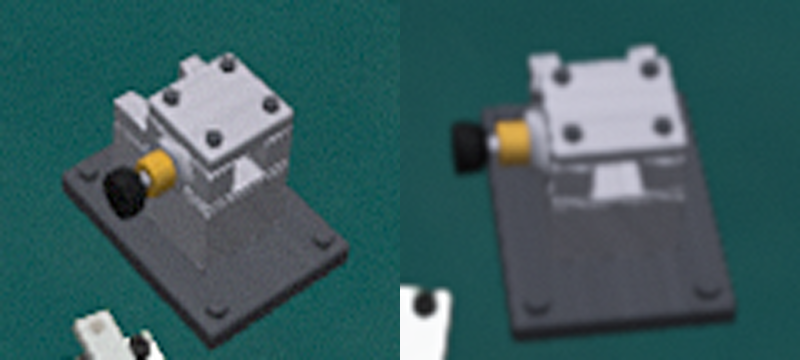

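```bash
python3 - <<'E'
from h import *
p,_=shot('scene','s2.png');q,_=shot('side','q2.png')
print('corner foot',tri([ray(p,(97,221)),ray(q,(148,183))]))
print('holeblock front bottom-left/top', atz(p,(20,40),.3))
for n,a,b in [('slab corner',(93,150),(146,118)),('holeblock near corner top',(57,55),(158,35)),('holeblock R top',(165,15),(281,25)),('holeblock R bottom',(175,58),(284,72)),('arm bracket',(285,125),(388,150))]:
    print(n,tri([ray(p,a),ray(q,b)]).round(3))
for X in [(.24,.523,.231),(.466,.133,.231),(.35,.33,.231)]: print(proj(p,X),proj(q,X))
E
```

```text
corner foot [0.37925504 0.30175619 0.01121004]
holeblock front bottom-left/top [0.39833229 0.38657226 0.3       ]
slab corner [0.392 0.262 0.157]
holeblock near corner top [0.457 0.407 0.245]
holeblock R top [0.685 0.405 0.242]
holeblock R bottom [0.683 0.394 0.159]
arm bracket [ 0.894  0.316 -0.037]
[-110.54358931   98.84191818] [20.24617169 32.3794833 ]
[177.88934021 109.88431413] [208.49490809  97.287143  ]
[ 26.47047314 104.58133391] [102.34556378  61.27409188]
```

```bash
python3 -m pendant '[-0.368,-0.26,0.03,0,0,0.428,-0.368,-0.26,0.03,0,0,0.428,-0.368,-0.26,0.03,0,0,0.428,-0.368,-0.26,0.03,0,0,0.428,-0.368,-0.26,0.03,0,0,0.428,-0.368,-0.26,0.03,0,0,0.428,-0.368,-0.26,0.03,0,0,0.428,-0.368,-0.26,0.03,0,0,0.428,-0.368,-0.26,0.03,0,0,0.428,-0.368,-0.26,0.03,0,0,0.428,-0.368,-0.26,0.03,0,0,0.428]' 1 60
python3 - <<'E'
from h import *
Z=dict(rod_grip=.014,rod_nose=.014,clamp_mouth=.05,clamp_exit=.05)
rs={}
for c in ['wrist','scene','side']:
    p,o=shot(c,c+'3.png',Z)
    for t in o:
        for u,_ in o[t][:2]: print('  ',t,atz(p,u,Z[t]).round(4))
print(arm.sense()['joint_pos'].round(3))
E
```

```text
time_s: 2.78
tool_pos: [0.465, 0.1345, 0.2014]
tool_rot: [0.774, 0.633, 0.0, -0.0]
wrist_force: [0.0, 0.3, -0.8]
width: 0.0854
wrist rod_grip []
wrist rod_nose [([318.1, 314.6], 0.67), ([537.9, 338.6], 0.38)]
wrist clamp_mouth []
wrist clamp_exit []
   rod_nose [0.4424 0.0253 0.014 ]
   rod_nose [ 0.6938 -0.0739  0.014 ]
scene rod_grip [([202.0, 229.1], 0.74)]
scene rod_nose [([237.8, 263.6], 0.67), ([379.0, 207.1], 0.36)]
scene clamp_mouth [([385.6, 268.6], 0.64)]
scene clamp_exit [([416.1, 293.2], 0.83)]
   rod_grip [0.4697 0.1377 0.014 ]
   rod_nose [0.4419 0.0276 0.014 ]
   rod_nose [ 0.695  -0.0672  0.014 ]
   clamp_mouth [ 0.5305 -0.1822  0.05  ]
   clamp_exit [ 0.5126 -0.2416  0.05  ]
side rod_grip [([222.2, 218.1], 0.86)]
side rod_nose [([232.6, 261.6], 0.8)]
side clamp_mouth [([343.2, 318.2], 0.96), ([229.5, 260.2], 0.32)]
side clamp_exit [([349.9, 352.8], 0.83)]
   rod_grip [0.4664 0.1359 0.014 ]
   rod_nose [0.4465 0.0229 0.014 ]
   clamp_mouth [ 0.5287 -0.1831  0.05  ]
   clamp_mouth [ 0.4327 -0.0136  0.05  ]
   clamp_exit [ 0.51   -0.2376  0.05  ]
[0.191 0.208 1.732 0.    1.201 0.395]
```

View pics/wrist3.png

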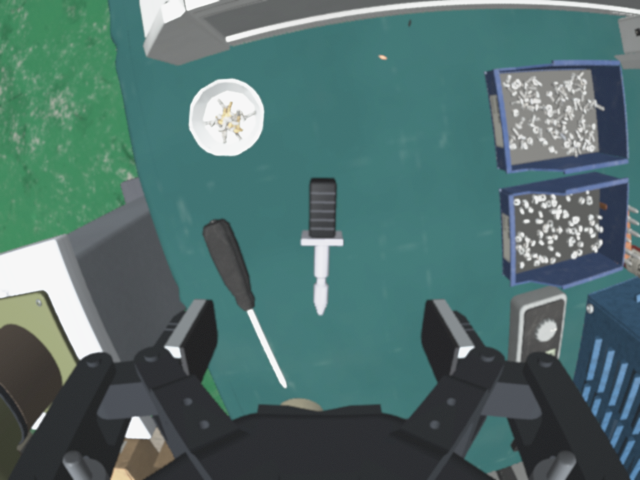

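```bash
python3 - <<'E'
from h import *
im=cv2.imread('pics/wrist3.png')[160:330,270:370]
cv2.imwrite('pics/z3.png',cv2.resize(im,None,fx=3.5,fy=3.5,interpolation=cv2.INTER_CUBIC))
E
```

```text
(no output)
```

View pics/z3.png

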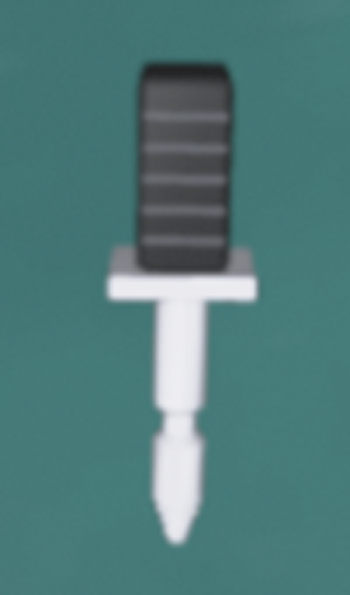

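```bash
cat > fitrod.py <<'E'
from h import *
from scipy.optimize import least_squares
s=arm.sense()
p=cams.capture('wrist');p['s']=s
print('cam',ray(p,(320,240)))
M=np.array([[.032,.019,.028],[.032,-.019,.028],[.026,.019,.028],[.026,-.019,.028],[.110,0,.014],[.0,-.0119,.028],[.0,.0119,.028]])
U=np.array([[343.4,245.7],[300.6,245.7],[343.2,238.9],[300.8,238.9],[320.6,315.1],[309.7,208],[336.3,208]])
W=np.ones((7,2));W[5:,1]=0
def f(v):
    c,s_=np.cos(v[2]),np.sin(v[2])
    P=[(v[0]+c*m[0]-s_*m[1],v[1]+s_*m[0]+c*m[1],m[2]) for m in M]
    return ((np.array([proj(p,x) for x in P])-U)*W).ravel()
r=least_squares(f,[.467,.135,-1.77]);print(r.x,np.degrees(r.x[2]));print(r.fun.reshape(-1,2).round(1))
Rt=R.from_quat(s['tool_rot']).as_matrix();print(Rt.round(4),s['tool_pos'])
d=np.array([r.x[0],r.x[1],0])-s['tool_pos'];print('delta tool',Rt.T@d)
E
python3 fitrod.py
```

```text
cam (array([0.48248116, 0.20853577, 0.34308651]), array([-0.06237694, -0.30874125, -0.9490985 ]))
[ 0.46945467  0.13157667 -1.78926238] -102.51718278498151
[[-0.2  0.3]
 [ 0.3 -0.3]
 [ 0.3  0.8]
 [ 0.1  0.2]
 [ 0.1 -1.3]
 [-0.6  0. ]
 [ 0.   0. ]]
[[ 2.024e-01  9.793e-01 -1.000e-04]
 [ 9.793e-01 -2.024e-01 -0.000e+00]
 [-0.000e+00 -1.000e-04 -1.000e+00]] [0.46581514 0.13292379 0.20129388]
delta tool [-0.00057901  0.00385076  0.20129362]
```

```bash
python3 -m pendant '[-0.004,0.0039,0.06,0,0,0.0045,-0.004,0.0039,0.12,0,0,0.0045,-0.004,0.0039,0.165,0,0,0.0045,-0.004,0.0039,0.187,0,0,0.0045,-0.004,0.0039,0.197,0,0,0.0045,-0.004,0.0039,0.197,0,0,0.0045]' 1 60 && python3 -m pendant '[0,0,0,0,0,0,0,0,0,0,0,0,0,0,0,0,0,0,0,0,0,0,0,0,0,0,0,0,0,0,0,0,0,0,0,0]' 0 60
```

```text
time_s: 4.32
tool_pos: [0.4689, 0.1283, 0.0041]
tool_rot: [0.78, 0.626, -0.0, -0.0]
wrist_force: [-0.9, 0.1, 0.7]
width: 0.0853
time_s: 5.08
tool_pos: [0.4692, 0.1284, 0.0051]
tool_rot: [0.78, 0.626, 0.001, 0.0]
wrist_force: [-0.6, 0.8, 6.5]
width: 0.0228
```

```bash
python3 -m pendant '[0,0,-0.03,0,0,0,0,0,-0.08,0,0,0,-0.04,0.01,-0.14,0,0,0.01,-0.09,0.02,-0.18,0,0,0.02,-0.15,0.03,-0.195,0,0,0.03,-0.2,0.042,-0.195,0,0,0.041,-0.217,0.046,-0.195,0,0,0.041,-0.217,0.046,-0.195,0,0,0.041,-0.217,0.046,-0.195,0,0,0.041]'
python3 - <<'E'
from h import *
Z=dict(rod_grip=.205,rod_nose=.205,clamp_mouth=.05,clamp_exit=.05)
for c in ['wrist','scene','side']:
    p,o=shot(c,c+'4.png',Z)
    for t in o:
        for u,_ in o[t][:2]: print('  ',t,atz(p,u,Z[t]).round(4))
    if c=='wrist': import pickle; pickle.dump({k:p[k] for k in ('camera_matrix','T_tool_cam','s')},open('w4.pkl','wb'))
E
```

```text
time_s: 6.2
tool_pos: [0.4662, -0.0921, 0.1987]
tool_rot: [0.818, 0.575, -0.0, -0.001]
wrist_force: [0.3, 0.7, -2.2]
width: 0.0227
wrist rod_grip [([317.3, 309.6], 0.58)]
wrist rod_nose []
wrist clamp_mouth [([418.3, 287.0], 0.63)]
wrist clamp_exit [([412.4, 344.2], 0.87)]
   rod_grip [ 0.467  -0.0901  0.205 ]
   clamp_mouth [ 0.5279 -0.181   0.05  ]
   clamp_exit [ 0.5084 -0.239   0.05  ]
scene rod_grip [([301.8, 173.8], 0.56)]
scene rod_nose [([348.4, 214.0], 0.89)]
scene clamp_mouth [([386.5, 267.9], 0.66)]
scene clamp_exit [([415.9, 292.5], 0.81)]
   rod_grip [ 0.4676 -0.0896  0.205 ]
   rod_nose [ 0.4321 -0.1858  0.205 ]
   clamp_mouth [ 0.5325 -0.1825  0.05  ]
   clamp_exit [ 0.5136 -0.2407  0.05  ]
side rod_grip [([264.4, 187.9], 0.56), ([350.2, 354.0], 0.53)]
side rod_nose [([270.3, 244.6], 0.68), ([348.4, 353.4], 0.52)]
side clamp_mouth [([343.7, 320.1], 0.84)]
side clamp_exit [([350.7, 350.6], 0.7)]
   rod_grip [ 0.4678 -0.0818  0.205 ]
   rod_grip [ 0.4423 -0.3546  0.205 ]
   rod_nose [ 0.4345 -0.1859  0.205 ]
   rod_nose [ 0.4412 -0.3534  0.205 ]
   clamp_mouth [ 0.5278 -0.1863  0.05  ]
   clamp_exit [ 0.5125 -0.235   0.05  ]
```

View pics/wrist4.png

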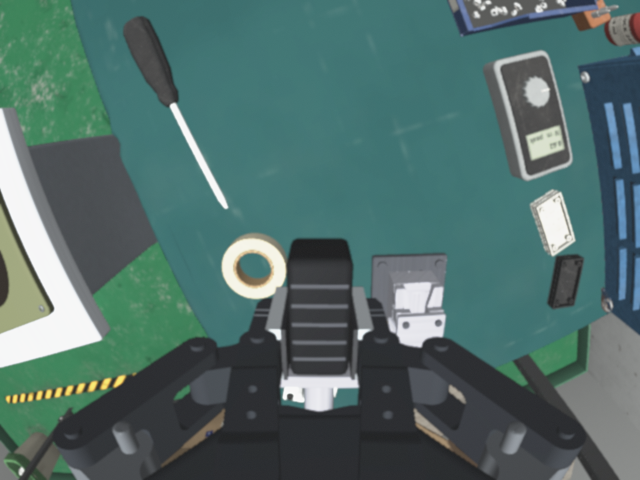

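View pics/side4.png

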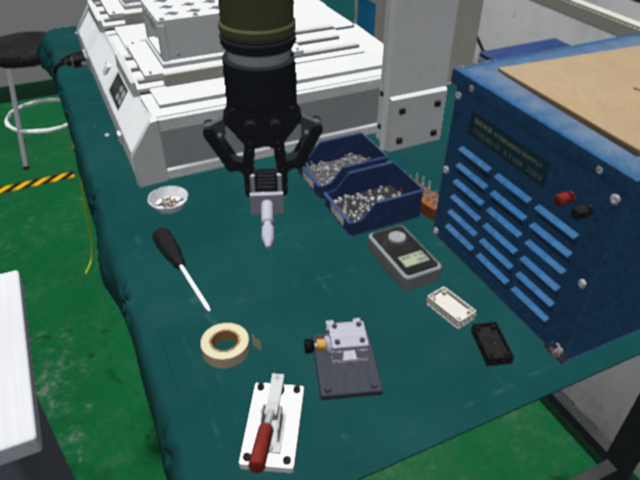

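```bash
python3 -m pendant '[-0.03,0,0,0,0,0,-0.07,0,0,0,0,0,-0.07,0,0,0,0,0,-0.07,0,0,0,0,0]'
python3 - <<'E'
from h import *
import pickle
p,o=shot('wrist','wrist5.png',['clamp_mouth','clamp_exit'])
for t in o:
    for u,_ in o[t][:2]: print('  ',t,atz(p,u,.05).round(4))
pickle.dump({k:p[k] for k in ('camera_matrix','T_tool_cam','s')},open('w5.pkl','wb'))
a=p['image'][150:300,350:500,::-1]
cv2.imwrite('pics/z5.png',cv2.resize(a,(600,600),interpolation=cv2.INTER_CUBIC))
E
```

```text
time_s: 7.45
tool_pos: [0.4431, -0.1593, 0.1993]
tool_rot: [0.819, 0.574, 0.0, -0.0]
wrist_force: [-0.7, 1.3, -1.9]
width: 0.0231
wrist clamp_mouth [([425.7, 211.1], 0.64)]
wrist clamp_exit [([419.9, 276.4], 0.61)]
   clamp_mouth [ 0.5288 -0.1839  0.05  ]
   clamp_exit [ 0.5088 -0.2393  0.05  ]
```

View pics/z5.png

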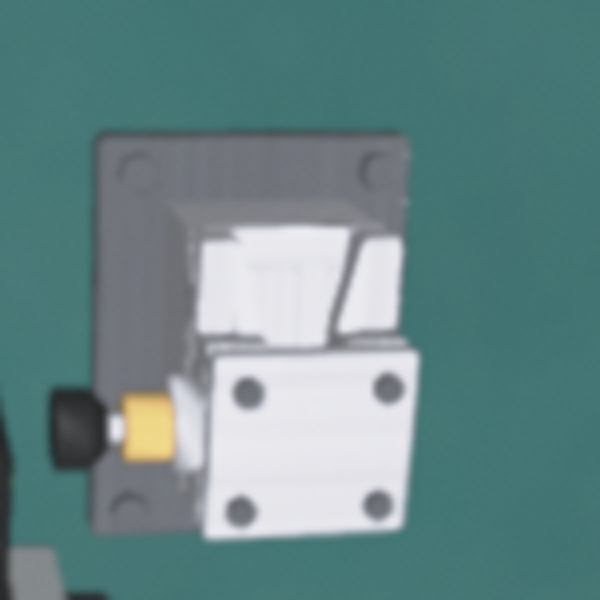

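```bash
cat > fitc.py <<'E'
from h import *
import pickle
from scipy.optimize import least_squares
p=pickle.load(open('w5.pkl','rb'))
zz=lambda a:(a[0]/4+350-.375,a[1]/4+150-.375)
U=np.array([zz(a) for a in [(212,350),(420,350),(405,527),(205,540),(95,131),(409,131),(90,533),(50,429)]])
def model(v):
    w,L,ht=v[3],v[4],v[5]
    M=np.array([[.02,-.022,ht],[.02,.022,ht],[.06,.022,ht],[.06,-.022,ht],[-.015,-w,.01],[-.015,w,.01],[L,-w,.01],[.04,-.063,.05]])
    c,s=np.cos(v[2]),np.sin(v[2])
    return [(v[0]+c*m[0]-s*m[1],v[1]+s*m[0]+c*m[1],m[2]) for m in M]
f=lambda v:(np.array([proj(p,x) for x in model(v)])-U).ravel()
for fixed in (True,False):
  g=(lambda v:np.append(f(v),(v[5]-.066)*(1e6 if fixed else 0)))
  r=least_squares(g,[.53,-.183,-1.92,.045,.1,.066],x_scale=[.01,.01,.1,.01,.01,.01])
  print(r.x.round(4),np.degrees(r.x[2]),np.append(r.fun,0)[:16].reshape(-1,2).round(1).tolist())
print(p['s']['tool_rot'])
E
python3 fitc.py
```

```text
[ 0.5301 -0.1819 -1.8796  0.0386  0.0839  0.066 ] -107.69560495249186 [[1.9, 1.3], [1.6, -0.8], [1.4, -0.3], [1.7, -0.4], [0.7, 0.9], [2.2, -0.3], [1.4, 0.0], [-10.2, 0.1]]
[ 0.5305 -0.1829 -1.8805  0.0388  0.0831  0.0625] -107.74561083659884 [[1.7, 0.9], [0.8, -1.2], [0.6, -1.2], [1.5, -1.4], [1.2, 1.8], [3.0, 0.6], [1.7, 0.0], [-9.5, 0.9]]
[ 8.18773959e-01  5.74115941e-01  2.25860876e-04 -1.97810708e-04]
```

```bash
sed -i 's/^f=.*/f=lambda v:(np.array([proj(p,x) for x in model(v)])-U)[:7].ravel()/; s/\[:16\]/[:14]/' fitc.py; cat >> fitc.py <<'E'
r=least_squares(lambda v:np.append(f(v),(v[5]-.066)*1e6),[.53,-.183,-1.92,.045,.1,.066],x_scale=[.01,.01,.1,.01,.01,.01])
v=r.x;c,s=np.cos(v[2]),np.sin(v[2])
im=cv2.imread('pics/z5.png')
def P(m): 
    u=proj(p,(v[0]+c*m[0]-s*m[1],v[1]+s*m[0]+c*m[1],m[2])); return tuple(int(round(t)) for t in ((u[0]-350+.375)*4,(u[1]-150+.375)*4))
def L(a,b,col): cv2.line(im,P(a),P(b),col,1,cv2.LINE_AA)
z=.066
for a,b in [((.02,-.022),(.02,.022)),((.02,.022),(.06,.022)),((.06,.022),(.06,-.022)),((.06,-.022),(.02,-.022))]: L((*a,z),(*b,z),(0,0,255))
L((0,-.022,.05),(0,.022,.05),(255,0,0));L((0,-.0135,.05),(.02,-.00825,.05),(0,255,0));L((0,.0135,.05),(.02,.00825,.05),(0,255,0))
L((0,-.022,.066),(0,.022,.066),(255,0,255));L((-.02,0,.05),(.06,0,.05),(0,255,255));L((.04,-.063,.05),(.04,0,.05),(0,255,255))
L((-.015,-v[3],.01),(-.015,v[3],.01),(0,255,0))
cv2.imwrite('pics/z5b.png',im)
E
python3 fitc.py
```

```text
[ 0.529  -0.1814 -1.8882  0.0378  0.0842  0.066 ] -108.18488027272687 [[0.2, 1.0], [-0.0, -0.7], [-0.6, -0.1], [-0.3, -0.7], [0.2, 0.4], [0.4, -0.1], [0.2, 0.0]]
[ 0.5289 -0.1811 -1.8893  0.0377  0.0846  0.0672] -108.2498015935027 [[0.2, 1.1], [0.2, -0.6], [-0.4, 0.2], [-0.4, -0.4], [0.2, 0.1], [0.1, -0.4], [-0.0, -0.0]]
[ 8.18773959e-01  5.74115941e-01  2.25860876e-04 -1.97810708e-04]
```

View pics/z5b.png

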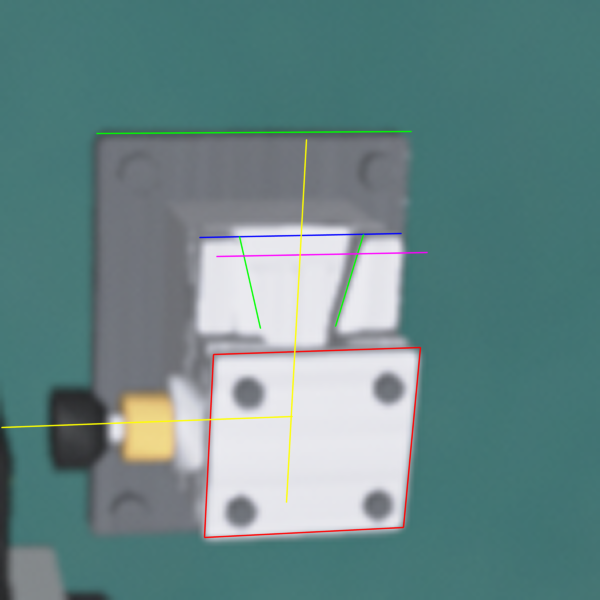

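```bash
python3 -m pendant '[0.04,0.02,0,0,0,-0.0097,0.085,0.05,0.03,0,0,-0.0097,0.12,0.075,0.06,0,0,-0.0097,0.1304,0.0845,0.089,0,0,-0.0097,0.1304,0.0845,0.089,0,0,-0.0097,0.1304,0.0845,0.089,0,0,-0.0097]'
python3 - <<'E'
from h import *
ims=[]
s=arm.sense();print(s['tool_pos'],s['tool_rot'])
Rt=R.from_quat(s['tool_rot']).as_matrix()
g=s['tool_pos']+Rt@np.array([.0032,0,-.0089]);n=g-Rt[:,0]*.110
print('pred grip',g,'nose',n)
rs=[[],[]]
for c in ['scene','side']:
    p,o=shot(c,c+'6.png',['rod_nose','rod_grip'])
    for i,t in enumerate(o):
        if o[t]: rs[i].append(ray(p,o[t][0][0]))
    print(c,'pred px',proj(p,n).round(1),proj(p,g).round(1))
    u=proj(p,n).astype(int); x0,y0=u[0]-50,u[1]-55
    a=cv2.resize(p['image'][y0:y0+75,x0:x0+75,::-1],(400,400),interpolation=cv2.INTER_CUBIC)
    for X in (n,g):
        w=(proj(p,X)-(x0,y0)+.5)*400/75-.5; cv2.circle(a,tuple(int(k) for k in w),3,(0,0,255),1)
    ims.append(a)
for r in rs: print(tri(r))
cv2.imwrite('pics/z6.png',np.hstack(ims))
E
```

```text
time_s: 8.35
tool_pos: [0.5666, -0.0652, 0.1109]
tool_rot: [0.809, 0.587, -0.0, -0.0]
wrist_force: [0.3, -0.4, -1.1]
width: 0.0231
[ 0.56656471 -0.06521214  0.11085867] [ 8.09365236e-01  5.87305614e-01 -1.73895992e-04 -2.62670497e-06]
pred grip [ 0.56755971 -0.06216815  0.11975777] nose [ 0.53344385 -0.166744    0.1197884 ]
scene rod_nose [([374.8, 223.7], 0.73)]
scene rod_grip [([331.7, 189.2], 0.73)]
scene pred px [379.7 224.3] [332.5 188.1]
side rod_nose [([338.9, 269.0], 0.76)]
side rod_grip [([328.4, 216.5], 0.72)]
side pred px [342.6 268.5] [330.3 216. ]
[ 0.53147039 -0.16089803  0.11738331]
[ 0.56424508 -0.06305812  0.12021091]
```

View pics/z6.png

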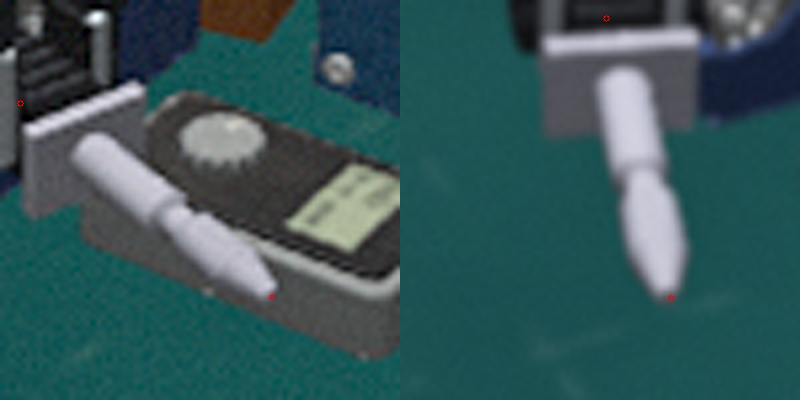

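```bash
python3 -m pendant '[0,0,0.03,0,0,0,0,0,0.06,0,0,0,0,0,0.0698,0,0,0,0,0,0.0698,0,0,0,0,0,0.0698,0,0,0]' && python3 -m pendant '[-0.008,0.0005,0,0,0,-0.0007,-0.016,0.0005,0,0,0,-0.0007,-0.022,0.0005,0,0,0,-0.0007,-0.022,0.0005,0,0,0,-0.0007,-0.022,0.0005,0,0,0,-0.0007]'
python3 - <<'E'
from h import *
s=arm.sense();print(s['tool_pos'],s['wrist_force'],s['wrist_torque'])
ims=[]
for c in ['scene','side']:
    p,o=shot(c,c+'7.png')
    u=proj(p,(.529,-.1813,.05)).astype(int); x0,y0=u[0]-50,u[1]-50
    a=cv2.resize(p['image'][y0:y0+100,x0:x0+100,::-1],(400,400),interpolation=cv2.INTER_CUBIC)
    ims.append(a)
cv2.imwrite('pics/z7.png',np.hstack(ims))
p,o=shot('wrist','wrist7.png')
E
```

```text
time_s: 9.28
tool_pos: [0.5679, -0.0657, 0.0417]
tool_rot: [0.81, 0.587, 0.001, 0.001]
wrist_force: [0.2, 0.2, -1.4]
width: 0.0226
time_s: 9.9
tool_pos: [0.5604, -0.0866, 0.0405]
tool_rot: [0.809, 0.588, 0.0, -0.0]
wrist_force: [-0.7, 0.3, -2.0]
width: 0.0228
[ 0.56044736 -0.08655101  0.04051253] [-0.68772185  0.2917212  -2.0072573 ] [ 0.04230239 -0.02368174 -0.02482506]
```

View pics/z7.png

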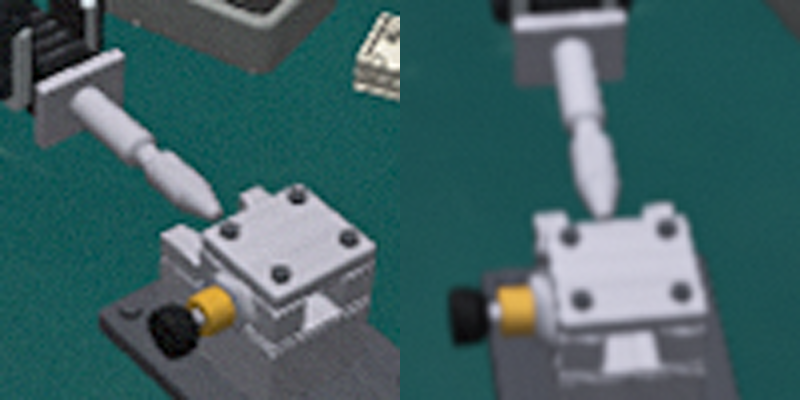

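View pics/wrist7.png

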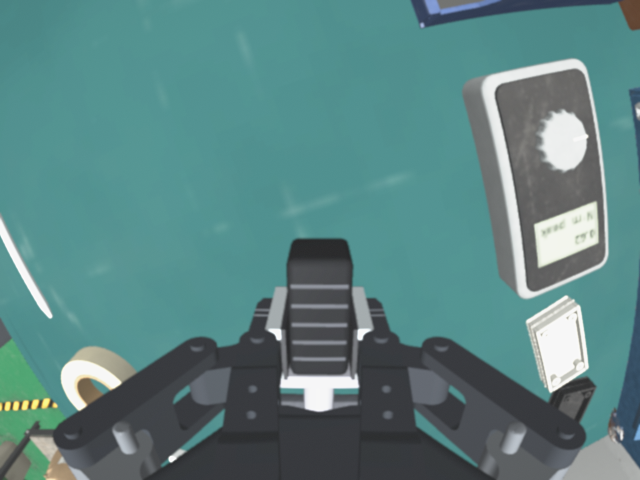

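```bash
python3 -m pendant '[-0.005,0,0,0,0,0,-0.01,0,0,0,0,0,-0.015,0,0,0,0,0,-0.02,0,0,0,0,0,-0.02,0,0,0,0,0,-0.02,0,0,0,0,0]'
python3 - <<'E'
from h import *
s=arm.sense();print(s['tool_pos'],s['wrist_force'],s['wrist_torque'])
E
```

```text
time_s: 10.8
tool_pos: [0.5543, -0.1056, 0.0405]
tool_rot: [0.809, 0.588, 0.0, -0.0]
wrist_force: [-0.4, -0.7, -2.7]
width: 0.0229
[ 0.55432465 -0.10556362  0.04050686] [-0.38227675 -0.67559654 -2.67627043] [ 0.06110943 -0.02796187  0.02627283]
```

```bash
python3 -m pendant '[-0.004,0,0,0,0,0,-0.008,0,0,0,0,0,-0.012,0,0,0,0,0,-0.015,0,0,0,0,0,-0.015,0,0,0,0,0]'; python3 -m pendant '[-0.004,0,0,0,0,0,-0.008,0,0,0,0,0,-0.012,0,0,0,0,0,-0.012,0,0,0,0,0]'
```

```text
time_s: 11.42
tool_pos: [0.5496, -0.1201, 0.0405]
tool_rot: [0.809, 0.588, -0.0, -0.0]
wrist_force: [-0.5, 0.9, -2.2]
width: 0.023
time_s: 11.92
tool_pos: [0.5467, -0.1318, 0.0407]
tool_rot: [0.809, 0.588, 0.0, 0.001]
wrist_force: [2.7, -0.1, -2.1]
width: 0.0228
```

```bash
python3 -m pendant '[-0.004,0,0,0,0,0,-0.008,0,0,0,0,0,-0.012,0,0,0,0,0,-0.015,0,0,0,0,0,-0.018,0,0,0,0,0,-0.018,0,0,0,0,0]'
python3 - <<'E'
from h import *
s=arm.sense();print(s['tool_pos'],s['wrist_force'],s['wrist_torque'])
E
```

```text
time_s: 12.68
tool_pos: [0.5407, -0.1495, 0.0407]
tool_rot: [0.809, 0.588, -0.0, 0.001]
wrist_force: [2.9, -3.2, -2.5]
width: 0.0228
[ 0.54066191 -0.1495335   0.04066556] [ 2.92799988 -3.20472104 -2.46602018] [-0.44012436 -0.59264876  0.3364696 ]
```

```bash
python3 -m pendant '[-0.002,0,0,0,0,0,-0.004,0,0,0,0,0,-0.004,0,0,0,0,0]'; python3 -m pendant '[-0.001,0,0,0,0,0,-0.002,0,0,0,0,0,-0.002,0,0,0,0,0]'
```

```text
time_s: 13.05
tool_pos: [0.5393, -0.1529, 0.0406]
tool_rot: [0.809, 0.588, -0.0, 0.001]
wrist_force: [3.9, -2.5, -2.0]
width: 0.023
time_s: 13.42
tool_pos: [0.5382, -0.1545, 0.0405]
tool_rot: [0.809, 0.588, -0.0, 0.0]
wrist_force: [3.0, -4.7, -1.6]
width: 0.0228
```

```bash
python3 -m pendant '[-0.001,0,0,0,0,0,-0.002,0,0,0,0,0,-0.002,0,0,0,0,0]'; python3 -m pendant '[-0.001,0,0,0,0,0,-0.002,0,0,0,0,0,-0.002,0,0,0,0,0]'
python3 - <<'E'
from h import *
ims=[]
for c in ['scene','side']:
    p,o=shot(c,c+'8.png')
    u=proj(p,(.529,-.1813,.05)).astype(int); x0,y0=u[0]-50,u[1]-50
    ims.append(cv2.resize(p['image'][y0:y0+100,x0:x0+100,::-1],(400,400),interpolation=cv2.INTER_CUBIC))
cv2.imwrite('pics/z8.png',np.hstack(ims))
E
```

```text
time_s: 13.8
tool_pos: [0.5376, -0.1557, 0.0404]
tool_rot: [0.809, 0.588, -0.0, -0.0]
wrist_force: [2.9, -2.3, -1.8]
width: 0.0227
time_s: 14.18
tool_pos: [0.5374, -0.1567, 0.0405]
tool_rot: [0.809, 0.588, 0.001, -0.001]
wrist_force: [4.3, 2.4, -1.0]
width: 0.0229
```

View pics/z8.png

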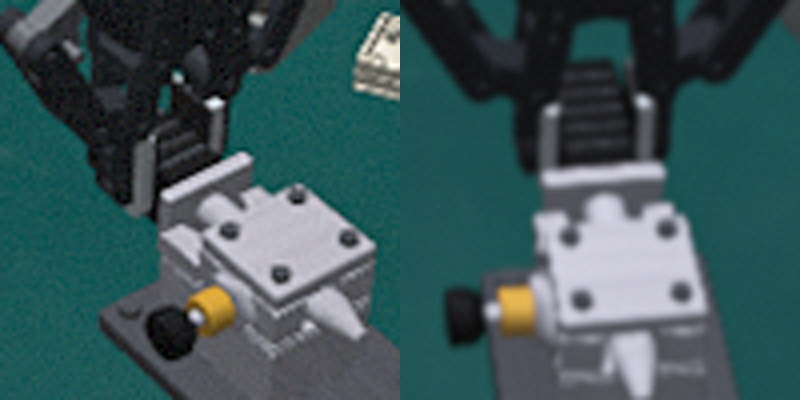

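```bash
python3 -m pendant '[-0.001,0,0,0,0,0,-0.002,0,0,0,0,0,-0.002,0,0,0,0,0]'; python3 -m pendant '[-0.001,0,0,0,0,0,-0.002,0,0,0,0,0,-0.002,0,0,0,0,0]'
```

```text
time_s: 14.65
tool_pos: [0.5374, -0.1568, 0.0406]
tool_rot: [0.809, 0.587, 0.002, -0.001]
wrist_force: [6.6, 9.7, -0.8]
width: 0.0233
time_s: 15.02
tool_pos: [0.5374, -0.1568, 0.0406]
tool_rot: [0.81, 0.587, 0.003, -0.002]
wrist_force: [9.5, 15.9, -0.9]
width: 0.0229
```

```bash
python3 -m pendant '[0.002,0,0,0,0,0,0.0035,0,0,0,0,0,0.0035,0,0,0,0,0]'; python3 -m pendant '[0,0,0,0,0,0,0,0,0,0,0,0,0,0,0,0,0,0,0,0,0,0,0,0,0,0,0,0,0,0,0,0,0,0,0,0]' 0.8
python3 - <<'E'
from h import *
ims=[]
for c in ['scene','side']:
    p,o=shot(c,c+'9.png')
    u=proj(p,(.529,-.1813,.05)).astype(int); x0,y0=u[0]-50,u[1]-50
    ims.append(cv2.resize(p['image'][y0:y0+100,x0:x0+100,::-1],(400,400),interpolation=cv2.INTER_CUBIC))
cv2.imwrite('pics/z9.png',np.hstack(ims))
p,o=shot('wrist','wrist9.png')
E
```

```text
time_s: 15.4
tool_pos: [0.5374, -0.1568, 0.0405]
tool_rot: [0.809, 0.588, 0.001, -0.001]
wrist_force: [2.9, 4.6, -1.1]
width: 0.0226
time_s: 16.15
tool_pos: [0.5371, -0.1583, 0.0405]
tool_rot: [0.809, 0.588, -0.0, -0.0]
wrist_force: [0.2, -0.0, 0.3]
width: 0.0681
```

View pics/z9.png

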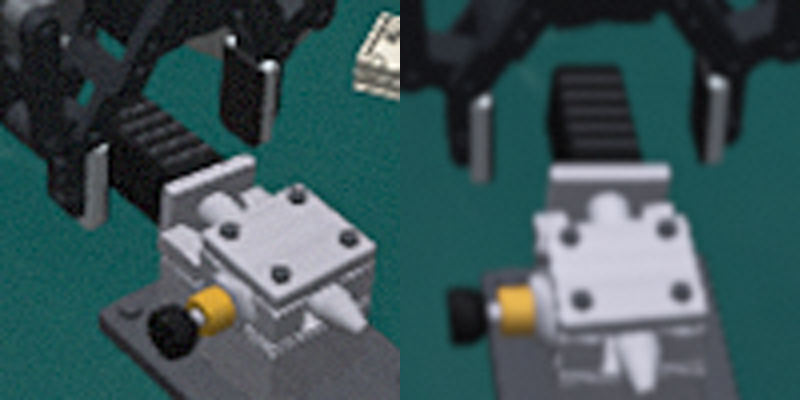

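View pics/wrist9.png

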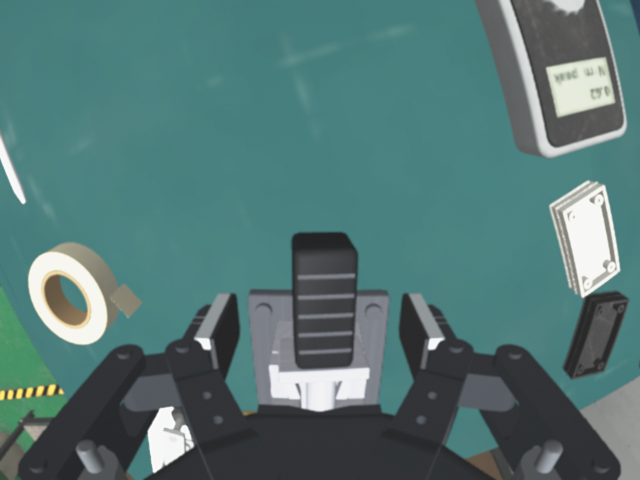

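```bash
python3 -m pendant '[0,0,-0.02,0,0,0,0,0,-0.06,0,0,0,0,0,-0.11,0,0,0,-0.02,0,-0.16,0,0,0,-0.03,0,-0.16,0,0,0,-0.03,0,-0.16,0,0,0]' 1
python3 - <<'E'
from h import *
import pickle
p,o=shot('wrist','wrist10.png',['rod_grip','rod_nose','clamp_mouth','clamp_exit','meter_centre','tape_centre'])
for t in o:
    for u,_ in o[t][:1]: print('  ',t,atz(p,u,{'m':.0185,'t':.0095}.get(t[0],.05)).round(4))
pickle.dump({k:p[k] for k in ('camera_matrix','T_tool_cam','s')},open('w10.pkl','wb'))
a=p['image'][130:330,220:420,::-1]
cv2.imwrite('pics/z10.png',cv2.resize(a,(600,600),interpolation=cv2.INTER_CUBIC))
print(proj(p,(.529,-.1813,.05)))
E
```

```text
time_s: 17.05
tool_pos: [0.5272, -0.1871, 0.2002]
tool_rot: [0.809, 0.587, -0.0, -0.0]
wrist_force: [-0.5, 0.0, -0.2]
width: 0.0852
wrist rod_grip [([317.8, 174.3], 0.84)]
wrist rod_nose [([322.9, 297.4], 0.75)]
wrist clamp_mouth [([319.2, 210.9], 0.89)]
wrist clamp_exit [([317.2, 277.2], 0.98)]
wrist meter_centre [([455.0, 34.8], 0.66)]
wrist tape_centre [([163.4, 194.1], 0.62)]
   rod_grip [ 0.5377 -0.1534  0.05  ]
   rod_nose [ 0.5084 -0.2574  0.05  ]
   clamp_mouth [ 0.5295 -0.1822  0.05  ]
   clamp_exit [ 0.5098 -0.2372  0.05  ]
   meter_centre [ 0.693  -0.0709  0.0185]
   tape_centre [ 0.3888 -0.1278  0.0095]
[318.23076669 210.07485914]
```

View pics/z10.png

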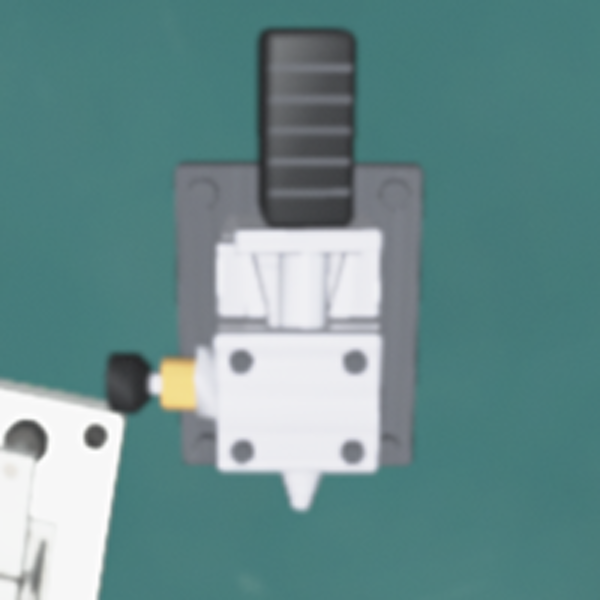

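```bash
python3 - <<'E'
from h import *
import pickle
p=pickle.load(open('w10.pkl','rb'))
y=np.radians(-108.2);c,s=np.cos(y),np.sin(y)
im=cv2.imread('pics/z10.png')
def P(m):
    u=proj(p,(.529+c*m[0]-s*m[1],-.1813+s*m[0]+c*m[1],m[2]));return np.round(((u[0]-220+.33)*3,(u[1]-130+.33)*3),1)
for n,m in dict(collF_L=(0,-.019,.064),collF_R=(0,.019,.064),collB_L=(-.006,-.019,.064),collB_R=(-.006,.019,.064),nose=(.078,0,.05),handleback=(-.058,0,.064),roofFL=(.02,-.022,.066),roofFR=(.02,.022,.066),roofBL=(.06,-.022,.066),roofBR=(.06,.022,.066),plateF=(-.015,0,.01)).items(): print(n,P(m))
E
```

```text
collF_L [221.8 254.1]
collF_R [369.2 254.4]
collB_L [221.4 231.4]
collB_R [369.7 231.7]
nose [295.3 501.1]
handleback [295.9  27.5]
roofFL [211.2 330.1]
roofFR [379.6 330.6]
roofBL [214.8 468.7]
roofBR [375.5 469.2]
plateF [296.3 161.4]
```

```bash
python3 - <<'E'
from h import *
a=cv2.imread('pics/wrist10.png')[195:255,285:360]
cv2.imwrite('pics/z11.png',cv2.resize(a,(750,600),interpolation=cv2.INTER_CUBIC))
E
```

```text
(no output)
```

View pics/z11.png

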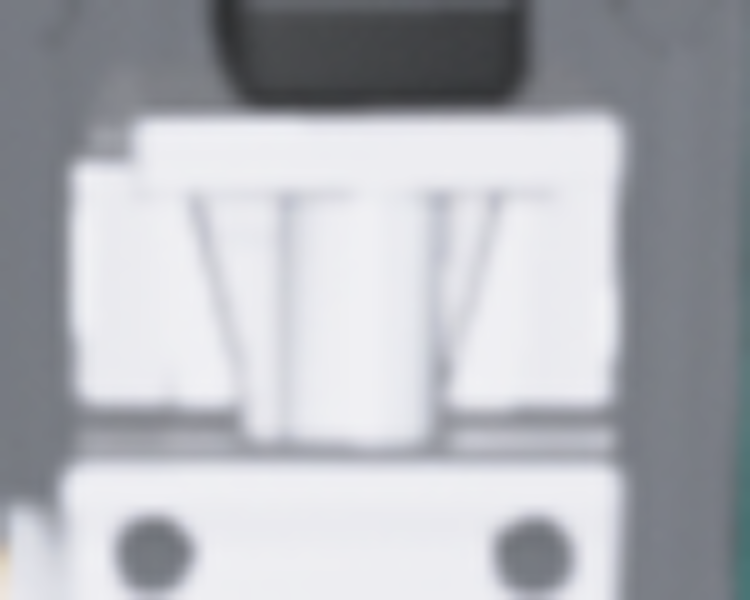

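```bash
python3 - <<'E'
from h import *
import pickle
p=pickle.load(open('w10.pkl','rb'))
y=np.radians(-108.2);c,s=np.cos(y),np.sin(y)
def P(*m):
    u=proj(p,(.529+c*m[0]-s*m[1],-.1813+s*m[0]+c*m[1],m[2]));return np.round(((u[0]-285+.45)*10,(u[1]-195+.45)*10)).tolist()
print('coll F/B',P(0,0,.064),P(-.006,0,.064))
for z in (.045,.05,.055,.058): print(z,P(0,-.022,z),P(.02,-.022,z),P(0,.022,z))
print('roof',P(.02,-.022,.066),P(.02,.022,.066),P(.06,0,.066),'nose',P(.078,0,.05),'grip back',P(-.026-.032,0,.064),P(-.058,0,.05))
E
```

```text
coll F/B [336.0, 198.0] [336.0, 123.0]
0.045 [70.0, 141.0] [74.0, 373.0] [605.0, 142.0]
0.05 [65.0, 155.0] [70.0, 391.0] [609.0, 156.0]
0.055 [61.0, 170.0] [65.0, 409.0] [613.0, 171.0]
0.058 [58.0, 179.0] [63.0, 420.0] [615.0, 180.0]
roof [55.0, 452.0] [616.0, 453.0] [335.0, 915.0] nose [336.0, 1021.0] grip back [337.0, -557.0] [338.0, -566.0]
```

```bash
python3 -c "
from bench import ticket,arm
print(arm.sense()['wrist_force']);print(ticket.hand_in())"
```

```text
[-0.0085448  -0.00963595 -0.54197744]
the job is handed in; nothing more can be done
None
```

I picked the rod up by its handle, slid it nose first through the clamp mouth past the plunger, and pushed until it stopped hard. I then eased off, opened the fingers, lifted clear and handed the job in at about 17 s. No verdict was reported.

- **Insertion:** The force along the bore first turned slightly inward, as the plunger should cause on reaching the groove. It then rose to about 18 N with the rod no longer moving, which I took as the collar meeting the mouth. The plunger knob sits about 1.5 mm further out than with no rod, which matches it being in the groove. I could not read the plunger directly.
- **Rod position after release:**
  - **Along the bore:** The trained network put the handle centre about 30 mm before the mouth, against 32 mm for a rod fully home.
  - **Sideways:** The handle is about 2.5 mm off the bore axis, against the 5 mm limit.
  - **Angle:** The rod is a few hundredths of a radian off the bore.
- **Disagreements:** In the last wrist picture the top edge of the collar looked about 1 mm behind home, while the nose looked about 1 mm beyond home. A slight droop of the handle in the bore's play would explain both. The plunger knob also appeared nearer the clamp axis than the stated 63 mm. The block, trough and plate edges all agreed with the clamp pose I used, so I ignored the knob.
- **Bystanders:** The tape roll and torque meter measured within about 4 mm of where they started, which is within measurement noise. The gripper was clear, with no contact force at the end.

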